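# Load levelling feet into the gravity feed rail

## Task

Load the two loose levelling feet on the cutting mat into the sloping feed rail so that they hang like the one already in it: stud down between the two bars, black foot flat on top of them. Let them slide down until all three are closed up in a row against the stop plate, and leave the other things on the mat where they are.

Things in the scene. Friction and masses are not known exactly. Their poses are not given: they have to be found in the camera images.
- foot_a_mid (a point): levelling foot: black eight-sided plastic foot, 32 mm across flats, 16 mm thick, with an 8 mm steel stud 36 mm long, round-tipped, out of the middle of one face; 30 g. Point: centre of the black foot. +z leads out of its pad, away from the stud (tip 44 mm along -z). Starts on its side, on the edge of a flat and the stud's tip, stud 20 degrees below level, point 21 mm above the table.
- foot_b_mid (a point): levelling foot: black eight-sided plastic foot, 32 mm across flats, 16 mm thick, with an 8 mm steel stud 36 mm long, round-tipped, out of the middle of one face; 30 g. Point: centre of the black foot. +z leads out of its pad, away from the stud (tip 44 mm along -z). Starts upside down on its pad, stud up (tip 55 mm above the table); tipped over, it lies as foot_a does and does not roll.
- foot_c_mid (a point): levelling foot: black eight-sided plastic foot, 32 mm across flats, 16 mm thick, with an 8 mm steel stud 36 mm long, round-tipped, out of the middle of one face; 30 g. Point: centre of the black foot. +z leads out of its pad, away from the stud (tip 44 mm along -z). Already hangs correctly in the feed rail, against the stop.
- feed_rail: gravity chute: two aluminium bars on edge, 22 degrees slope, each 4 x 20 mm, 240 long, 11 mm gap between. Studs hang in the gap; feet rest on the smooth top edges and slide down unaided. Origin: foot of the slope, on the stop plate's face, mid-gap, level with the bars' tops, 61 mm above the table. +x up the slope, y across, z square out of the bars' tops. A hung foot's centre is at y 0, z 8 mm, its z along this z
- rail_top (a point): upper end of the feed rail, mid-gap, level with the bars' tops (240 mm along the rail's x; 151 mm above the table, the stand's highest point). A spacer fills the last 12 mm of the gap. From 20 to 190 mm along the rail nothing stands beside or under the two bars (19 mm wide together) but the base board. The stop plate at the low end rises 18 mm above the bars and is 44 mm wide.
- feed_stand: plywood stand that carries the feed rail, fixed: base board 300 x 110 x 12 mm on the mat, two 70 mm wide uprights under the bars' ends; origin at the centre of its underside, +x towards the rail's high end.
- cutting_mat: green cutting mat, 600 x 1000 mm, flat on the table, fixed; its top is 3 mm above the table and everything here stands on it. Origin at the centre of its underside.
- glue_bottle: yellow tapered glue bottle, 165 mm tall, 54 mm across its foot, standing; origin at the centre of its underside; not part of the job
- glue_stick: white and yellow glue stick, 28 mm across, 96 mm tall, standing; origin at the centre of its underside; not part of the job
- cutter: yellow retractable cutter lying flat along its x axis between the feet's places, 160 mm long, 20 mm wide, 15 mm high; origin underneath, about the middle; not part of the job
- tape_roll: roll of masking tape lying flat, 96 mm across, 25 mm high; origin at the centre of its underside; not part of the job
- sanding_block: cork sanding block, 50 x 90 x 29 mm high; origin at the centre of its underside; not part of the job
- eraser: white eraser, 22 x 45 x 12 mm high; origin at the centre of its underside; not part of the job

How it is judged:
At the end, for the whole second after the job is handed in: All three feet hang in the rail, stud down in the gap: foot centre within 4 mm of the gap's middle, 5 to 11.5 mm above the bars' top edges, axis within 0.15 rad of square to the bars; the row is closed up (every foot centre under 100 mm up the rail from the stop); all at rest (y of foot_a_mid in the frame of feed_rail between -0.004 and 0.004 m and z of foot_a_mid in the frame of feed_rail between 0.005 and 0.0115 m and x of foot_a_mid in the frame of feed_rail between 0.01 and 0.1 m and angle between the z axis of each of foot_a_mid, foot_b_mid, foot_c_mid and the z axis of feed_rail, either way round below 0.15 rad and angle between each of foot_a_mid, foot_b_mid, foot_c_mid's own z axis and vertical below 0.8 rad and linear speed of each of foot_a, foot_b, foot_c below 0.02 m/s and y of foot_b_mid in the frame of feed_rail between -0.004 and 0.004 m and z of foot_b_mid in the frame of feed_rail between 0.005 and 0.0115 m and x of foot_b_mid in the frame of feed_rail between 0.01 and 0.1 m and y of foot_c_mid in the frame of feed_rail between -0.004 and 0.004 m and z of foot_c_mid in the frame of feed_rail between 0.005 and 0.0115 m and x of foot_c_mid in the frame of feed_rail between 0.01 and 0.1 m); the robot touches nothing.
It fails at once if one of the other things on the mat is pushed more than 30 mm from its place or knocked over (distance of any of glue_bottle, glue_stick, cutter, tape_roll, sanding_block, eraser from where it was at the start of the episode above 0.03 m or angle between any of glue_bottle, glue_stick, cutter, tape_roll, sanding_block, eraser's own z axis and vertical above 0.5 rad).
It also fails if it takes over 72 s, if anything falls off the work surface, if the arm or the gripper's body presses on something with over 40 N, if the wrist force passes 120 N, or if a joint passes its speed limit or range.

## Robot

A 7-joint arm with a two-finger parallel gripper is mounted at the origin on the work surface. World frame = base frame: x ahead of the robot, y to its left, z up, the work surface at z = 0. Lengths are in m, angles in rad, forces in N, time in s.
With the tool pointing down it reaches from about 0.35 to 0.9 m from the base axis. Payload 19.9 kg.
Tool frame: the origin (TCP) lies midway between the tips of the shut fingers; the grasp point (between the pads) lies 19 mm behind it (grasp_offset is the distance from the TCP to the grasp point, in m); z points along the fingers, y is the line along which they close (so a half turn about z gives the same grasp; the last joint's range is limited). The gripper opens to 94 mm and grips with 3 to 60 N. Pads are 16 mm wide; open, the fingers measure 119 mm over their backs; the gripper's body (75 mm by 177 mm) begins 78 mm behind the grasp point.
Start: joints at [1.175, 0.417, -0.01, 1.614, 0.005, 1.111, -0.053], TCP at [0.217, -0.586, 0.205] pointing down, gripper open.
Joint ranges: [-2.81, 2.81], [-0.39, 2.02], [-1.27, 1.25], [0.06, 2.57], [-1.19, 4.33], [0.19, 2], [-2.82, 2.82]. Speed limits (rad/s): [1.89, 1.89, 2.39, 2.39, 3.01, 3.01, 3.01].

## Interface

Orientations are given as a rotation vector (axis times angle).
In Python, from rig import * gives the robot as it stands.
- The arm moves only by the shell command python3 -m jog 'ROWS' [FORCE]. ROWS is JSON, a list of rows, each an object with "travel": the shift along the tool's x, y, z in cm, a list of three; "rotation": the turn, a rotation vector about the tool's x, y, z in degrees, a list of three; "claw": the opening in per cent of the stroke, from 0 (shut) to 100 (fully open). A call has 1 to 20 rows; each row is the pose to reach, as a shift and turn from the pose commanded when the call began, along the tool's axes at that moment; what a row does not reach only later rows make up. A row lasts 1/10 s, in which the tool goes at most 50 mm and 8.59 degrees, less where a joint would pass 70% of its speed; a pose out of reach is approached as far as the arm can. A call with a gripper value outside its range is refused whole. The fingers move at their own pace and stop on an object; FORCE is the grip in N (left out, the last holds). Time passes only in rows, so rows that repeat a pose let the fingers close. It gives the time, the measured TCP pose, the force, the opening and the grip force at its end, in the units of the state.
- read_state(): the state, without advancing time (a new reading comes with each control period).
- read_camera(name): name is "side" or "top"; returns the picture (480x640x3 uint8, blue, green, red); there is no depth.
- get_calibration(name): a dict with "K" (3x3 intrinsics, pixels), "rvec" (rotation vector, rad) and "tvec" (3), from world to camera coordinates, as OpenCV has them. Camera axes: x right, y down, z forward; pixel columns grow to the right and rows downward; lengths in m; the calibration is good to about 2 mm. A picture is of the moment at which its call begins. get_calibration takes no time and is no camera call.
- hand_in(): hands the job in; it is judged then, once.
The state is a dict: "t": time; "joint_pos": joint angles; "qd": joint speeds; "effort": joint torques, N m; "tcp_pos": TCP position; "eef_rot": TCP orientation; "contact_force": force on the tool from outside, world axes, zero at the start; "torque": the same for the moment, N m; "width": opening from 0.0 (shut) to 1.0 (fully open); "finger_force": force on a finger pad.
Only numpy, scipy, OpenCV 4.12 (cv2) and the standard library are available. Lean on these libraries where they do the work, as an engineer would, in place of code of your own. Each camera call takes 0.05 s, during which the arm holds its last target. There are 200 camera calls.

## Working session

There is one attempt and no reset: what is moved stays moved. The work goes in short steps, Python scripts to look and compute and a shell command to move; the robot and the scene stay as the last step left them, time stands still between calls to the robot, and variables do not carry over. Pictures are saved under pics/ and viewed, at most 10 in all, crops included, and the job is handed in when it is done.

```bash
ls; mkdir -p pics; python3 - <<'E'
from rig import *
import cv2
for n in ("top","side"):
    cv2.imwrite(f"pics/{n}0.png",read_camera(n)); c=get_calibration(n); print(n,c)
s=read_state(); print({k:s[k] for k in("t","tcp_pos","eef_rot","width")})
E
```

```text
pics
top {'K': array([[602.15977692,   0.        , 314.36658953],
       [  0.        , 602.15977692, 240.2921314 ],
       [  0.        ,   0.        ,   1.        ]]), 'rvec': array([ 2.10157801, -2.16136448,  0.14530287]), 'tvec': array([0.0156575 , 0.61738664, 1.36890245])}
side {'K': array([[522.63780075,   0.        , 324.10118702],
       [  0.        , 522.63780075, 247.94883873],
       [  0.        ,   0.        ,   1.        ]]), 'rvec': array([ 2.20248815, -0.19675596,  0.06954021]), 'tvec': array([-0.58774281,  0.13593527,  1.20884592])}
{'t': 0.1, 'tcp_pos': array([ 0.21643956, -0.58598228,  0.20492276]), 'eef_rot': array([-3.09155117e+00, -5.52744445e-01,  4.32752816e-04]), 'width': 0.9972788767886225}
```

View pics/top0.png

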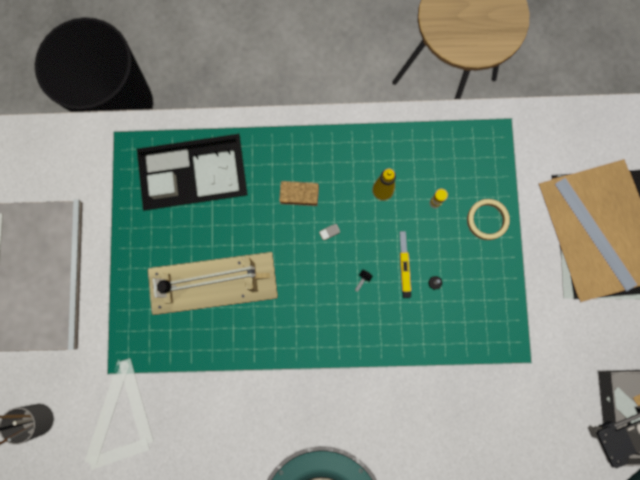

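View pics/side0.png

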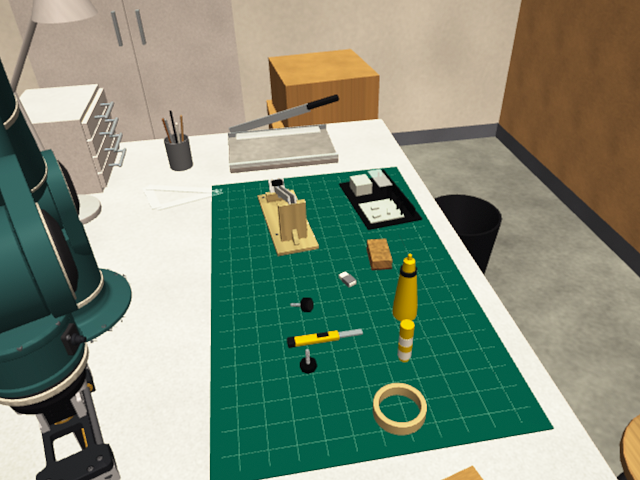

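The top view shows the rail with foot_c at its low end (164,286) and the high end at about (255,272). foot_a is at (365,275) with its stud towards (357,290), foot_b at (436,282), and the cutter between them at (405,270). The side view agrees: foot_a is at (307,304), foot_b at (308,365), and the rail at (285,205). I'll crop for precise pixels.

```bash
cat > h.py <<'E'
import numpy as np, cv2
from scipy.spatial.transform import Rotation as R
from scipy.optimize import least_squares
from rig import *
def proj(n,P):
    c=get_calibration(n); return cv2.projectPoints(np.atleast_2d(np.float64(P)),c["rvec"],c["tvec"],c["K"],None)[0][:,0]
def ray(n,uv,z):
    c=get_calibration(n); Rm=cv2.Rodrigues(c["rvec"])[0]; o=-Rm.T@c["tvec"]
    d=Rm.T@np.linalg.solve(c["K"],[*uv,1]); return o+d*(z-o[2])/d[2]
def tri(a,b):
    return least_squares(lambda X:np.r_[proj("top",X)[0]-a,proj("side",X)[0]-b],[.5,0,.05]).x
E
python3 - <<'E'
import cv2,numpy as np
t=cv2.imread("pics/top0.png"); s=cv2.imread("pics/side0.png")
def crop(im,x,y,w,h,k): return cv2.resize(im[y:y+h,x:x+w],None,fx=k,fy=k,interpolation=cv2.INTER_CUBIC)
A=crop(t,340,250,110,50,7) # 770x350
B=crop(t,145,245,135,70,5.7)
cv2.imwrite("pics/c1.png",np.vstack([np.pad(A,((0,0),(0,800-A.shape[1]),(0,0))),np.zeros((1,800,3),np.uint8)]))
C=crop(s,255,170,70,90,6); D=crop(s,280,290,60,90,6)
cv2.imwrite("pics/c2.png",np.hstack([C,D])); cv2.imwrite("pics/c3.png",B)
E
```

```text
(no output)
```

View pics/c1.png

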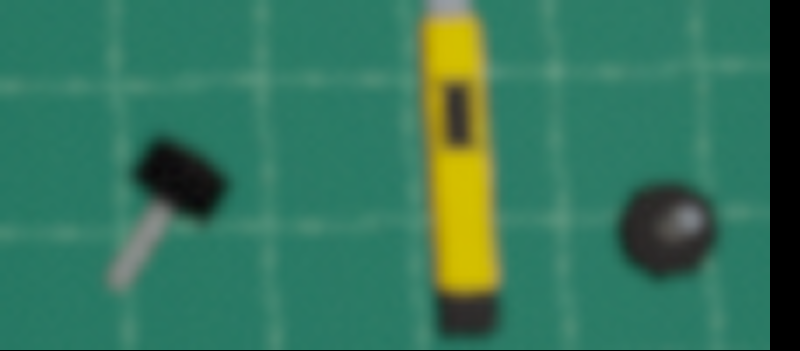

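View pics/c2.png

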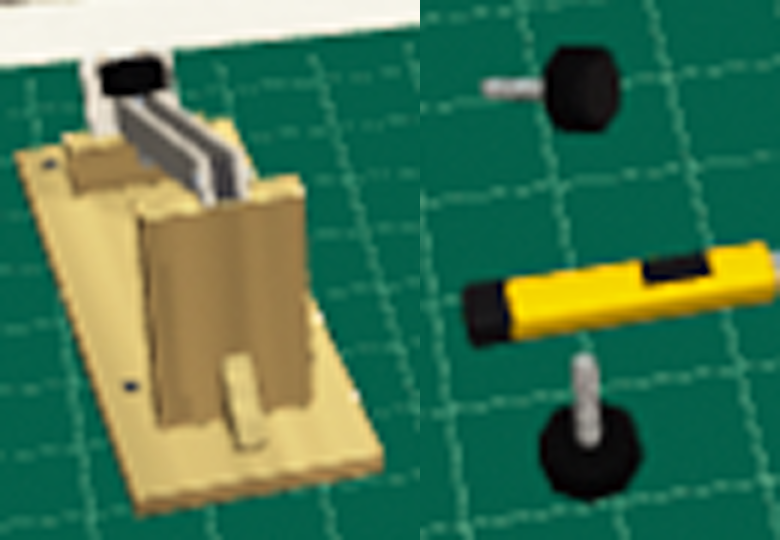

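View pics/c3.png

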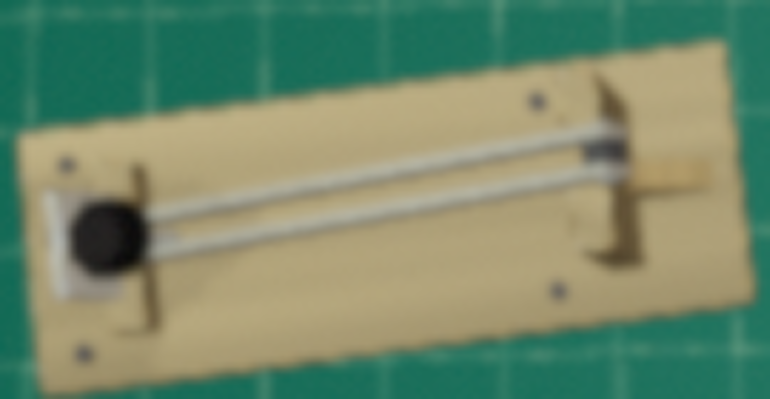

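```bash
python3 - <<'E'
from h import *
np.set_printoptions(precision=4,suppress=True)
ta=(365.4,274.8);tt=(356.4,290.6);sa=(306.7,304.3);st=(290.4,304)
f=lambda x,y:(x+.5)/7-.5
print("A centre tri",tri(ta,sa),"ray",ray("top",ta,.024),ray("side",sa,.022))
print("A tip tri",tri(tt,st),ray("top",tt,.007),ray("side",st,.007))
bt=(435.0,282.4);bs=(307.9,364.6)
print("B tri",tri(bt,bs),ray("top",bt,.018),ray("side",bs,.017))
print("B tip",tri((438.1,280.3),(307.3,349.7)))
# stand fit
tc=np.array([(18,133),(725,40),(757,300),(42,397)])/5.7+[144.6,244.6]
sc=np.array([(278.3,253.3),(318.8,246.7),(258,195.3)])
tr=np.array([253.4,270.8]);tf=np.array([107,238])/5.7+[144.6,244.6]; sf=np.array([277.2,182.7]); sr=np.array([292,195])
for p in tc: print("corner",ray("top",p,.015))
for p in sc: print("scorner",ray("side",p,.015))
print("railtop",ray("top",tr,.151),tri(tr,sr),"footc",ray("top",tf,.061+.006+.014),tri(tf,sf))
E
```

```text
A centre tri [ 0.5362 -0.12    0.0225] ray [ 0.5351 -0.1199  0.024 ] [ 0.5371 -0.1194  0.022 ]
A tip tri [ 0.5009 -0.098   0.0095] [ 0.4995 -0.0981  0.007 ] [ 0.5024 -0.0952  0.007 ]
B tri [ 0.5147 -0.2848  0.014 ] [ 0.5129 -0.2841  0.018 ] [ 0.5155 -0.2873  0.017 ]
B tip [ 0.5156 -0.2845  0.0567]
corner [0.5674 0.4015 0.015 ]
corner [0.5983 0.102  0.015 ]
corner [0.4885 0.0904 0.015 ]
corner [0.4564 0.3896 0.015 ]
scorner [0.4935 0.0902 0.015 ]
scorner [0.5992 0.098  0.015 ]
scorner [0.4616 0.3888 0.015 ]
railtop [0.5385 0.1305 0.151 ] [0.5394 0.1296 0.1581] footc [0.5163 0.3452 0.081 ] [0.518  0.3471 0.0743]
```

```bash
cat >> h.py <<'E'
def rot(psi,lean):
    "tool x heading psi, z leaning by lean (deg) from down towards -heading"
    p,a=np.radians([psi,lean]); z=np.array([-np.cos(p)*np.sin(a),-np.sin(p)*np.sin(a),-np.cos(a)])
    y=np.array([np.sin(p),-np.cos(p),0]); return np.c_[np.cross(y,z),y,z]
def go(p,psi,lean,back=0,s=None):
    "rows for TCP such that the point `back` m behind TCP is at p"
    if s is None:
        q=read_state(); s=(q["tcp_pos"],R.from_rotvec(q["eef_rot"]).as_matrix())
    T=rot(psi,lean); P=np.array(p)+T[:,2]*back
    print("travel",np.round(s[1].T@(P-s[0])*100,2).tolist(),"rotation",np.round(R.from_matrix(s[1].T@T).as_rotvec(degrees=True),2).tolist())
    return P,T
E
python3 - <<'E'
from h import *
q=go([.555,-.285,.16],0,0)
q=go([.555,-.285,.04],0,0,s=q)
print(proj("top",[.555,-.285,.04]))
for n,a in(("cutter",(467,290)),("cut2",(450,20))): print(n,ray("top",(340+a[0]/7,250+a[1]/7),.018))
for a in((388,180),(438,200),(488,218)): print(ray("top",a,.02))
E
```

```text
travel [42.19, -16.5, 4.51] rotation [-0.06, 0.02, 20.27]
travel [0.0, 0.0, 12.0] rotation [0.0, 0.0, 0.0]
[[436.03265754 263.66047565]]
cutter [ 0.4934707 -0.2162398  0.018    ]
cut2 [ 0.58556061 -0.21505941  0.018     ]
[ 0.76504274 -0.18414566  0.02      ]
[ 0.7115753  -0.30229799  0.02      ]
[ 0.66372926 -0.41914501  0.02      ]
```

```bash
python3 -m jog '[{"travel":[42.2,-16.5,4.5],"rotation":[0,0,20.3],"claw":0},{"travel":[42.2,-16.5,4.5],"rotation":[0,0,20.3],"claw":0},{"travel":[42.2,-16.5,4.5],"rotation":[0,0,20.3],"claw":0},{"travel":[42.2,-16.5,4.5],"rotation":[0,0,20.3],"claw":0},{"travel":[42.2,-16.5,4.5],"rotation":[0,0,20.3],"claw":0},{"travel":[42.2,-16.5,4.5],"rotation":[0,0,20.3],"claw":0},{"travel":[42.2,-16.5,4.5],"rotation":[0,0,20.3],"claw":0},{"travel":[42.2,-16.5,4.5],"rotation":[0,0,20.3],"claw":0},{"travel":[42.2,-16.5,4.5],"rotation":[0,0,20.3],"claw":0},{"travel":[42.2,-16.5,4.5],"rotation":[0,0,20.3],"claw":0},{"travel":[42.2,-16.5,4.5],"rotation":[0,0,20.3],"claw":0},{"travel":[42.2,-16.5,4.5],"rotation":[0,0,20.3],"claw":0},{"travel":[42.2,-16.5,4.5],"rotation":[0,0,20.3],"claw":0}]'; python3 - <<'E'
from h import *
print(read_state()["joint_pos"]); go([.555,-.285,.043],0,0)
E
```

```text
t: 1.4
tcp_pos: [0.554, -0.287, 0.1605]
eef_rot: [3.141, -0.004, -0.001]
contact_force: [0.0, 0.3, 0.3]
width: 0.005
finger_force: 0.0
[ 0.50466091  0.46126344 -0.10188197  1.65712447  0.05374453  1.02609534
 -1.18812954]
travel [0.1, -0.2, 11.75] rotation [0.03, 0.03, -0.16]
```

Now down, then the push in -x.

```bash
python3 -m jog '[{"travel":[0.1,-0.2,5],"rotation":[0,0,0],"claw":0},{"travel":[0.1,-0.2,9],"rotation":[0,0,0],"claw":0},{"travel":[0.1,-0.2,11.7],"rotation":[0,0,0],"claw":0},{"travel":[0.1,-0.2,11.7],"rotation":[0,0,0],"claw":0},{"travel":[-1.5,-0.2,11.7],"rotation":[0,0,0],"claw":0},{"travel":[-2.5,-0.2,11.7],"rotation":[0,0,0],"claw":0},{"travel":[-3.5,-0.2,11.7],"rotation":[0,0,0],"claw":0},{"travel":[-4.5,-0.2,11.7],"rotation":[0,0,0],"claw":0},{"travel":[-5.5,-0.2,11.7],"rotation":[0,0,0],"claw":0},{"travel":[-6.5,-0.2,11.7],"rotation":[0,0,0],"claw":0},{"travel":[-7.5,-0.2,11.7],"rotation":[0,0,0],"claw":0},{"travel":[-8.5,-0.2,11.7],"rotation":[0,0,0],"claw":0},{"travel":[-8.5,-0.2,11.7],"rotation":[0,0,0],"claw":0},{"travel":[-3,-0.2,7],"rotation":[0,0,0],"claw":60},{"travel":[3,-0.2,0],"rotation":[0,0,0],"claw":60},{"travel":[7,-0.2,-2],"rotation":[0,0,0],"claw":60},{"travel":[10,-0.2,-2],"rotation":[0,0,0],"claw":60},{"travel":[10,-0.2,-2],"rotation":[0,0,0],"claw":60},{"travel":[10,-0.2,-2],"rotation":[0,0,0],"claw":60}]'
python3 - <<'E'
from h import *
t=read_camera("top");s=read_camera("side")
cv2.imwrite("pics/t1.png",t);cv2.imwrite("pics/s1.png",s)
f=lambda im,x,y,w,h,k:cv2.resize(im[y:y+h,x:x+w],None,fx=k,fy=k,interpolation=cv2.INTER_CUBIC)
cv2.imwrite("pics/c4.png",np.hstack([f(t,345,220,110,120,4),f(s,265,290,90,120,4)]))
E
```

```text
t: 3.3
tcp_pos: [0.6593, -0.2819, 0.1818]
eef_rot: [-3.142, -0.003, -0.005]
contact_force: [0.2, -0.0, -0.4]
width: 0.479
finger_force: 0.0
```

View pics/c4.png

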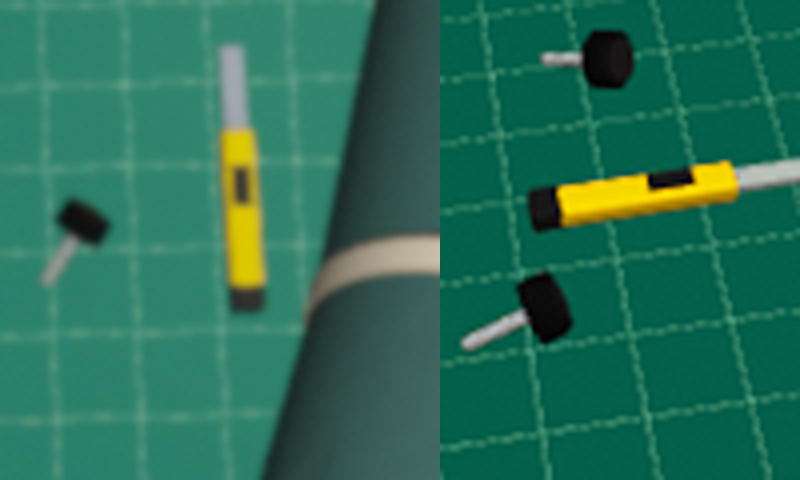

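The side view shows foot_b on its side, centre at about (290.9,366.7) and stud tip at about (271.4,376.3). foot_a and the cutter have not moved. The arm hides foot_b from the top camera.

```bash
python3 - <<'E'
from h import *
c=ray("side",(290.9,366.7),.021); t=ray("side",(271.4,376.3),.0075); h=t-c
print(c,t,np.hypot(*h[:2]),np.degrees(np.arctan2(h[1],h[0])))
E
```

```text
[ 0.48161438 -0.28985309  0.021     ] [ 0.44173772 -0.29516773  0.0075    ] 0.040229267598219126 -172.40853472928814
```

```bash
python3 - <<'E'
from h import *
q=go([.4813,-.2897,.021],7.6,30,-.08); print(q[0])
go([.4813,-.2897,.021],7.6,30,.013,s=q)
E
```

```text
travel [-13.43, 0.14, 8.95] rotation [-2.01, -29.92, -7.41]
[ 0.52094862 -0.28440974  0.09028203]
travel [0.0, 0.0, 9.3] rotation [0.0, 0.0, 0.0]
```

```bash
python3 -m jog '[{"travel":[-13.4,0.15,9],"rotation":[-2,-29.9,-7.4],"claw":60},{"travel":[-13.4,0.15,9],"rotation":[-2,-29.9,-7.4],"claw":60},{"travel":[-13.4,0.15,9],"rotation":[-2,-29.9,-7.4],"claw":60},{"travel":[-13.4,0.15,9],"rotation":[-2,-29.9,-7.4],"claw":60},{"travel":[-13.4,0.15,9],"rotation":[-2,-29.9,-7.4],"claw":60},{"travel":[-13.4,0.15,9],"rotation":[-2,-29.9,-7.4],"claw":60},{"travel":[-13.4,0.15,9],"rotation":[-2,-29.9,-7.4],"claw":60},{"travel":[-13.4,0.15,9],"rotation":[-2,-29.9,-7.4],"claw":60}]'
python3 - <<'E'
from h import *
print(read_state()["joint_pos"]); go([.4813,-.2897,.021],7.6,30,.013)
s=read_camera("side");t=read_camera("top")
f=lambda im,x,y,w,h,k:cv2.resize(im[y:y+h,x:x+w],None,fx=k,fy=k,interpolation=cv2.INTER_CUBIC)
cv2.imwrite("pics/c5.png",np.hstack([f(s,200,220,200,200,3)]))
E
```

```text
t: 4.2
tcp_pos: [0.5216, -0.2854, 0.0917]
eef_rot: [2.997, 0.195, -0.796]
contact_force: [0.2, 0.2, 0.1]
width: 0.598
finger_force: 0.0
[ 0.34895649  0.76839066 -0.03819823  1.41059679  0.24536923  1.44433278
 -1.21649793]
travel [-0.01, -0.11, 9.45] rotation [0.01, -0.23, -0.14]
```

View pics/c5.png

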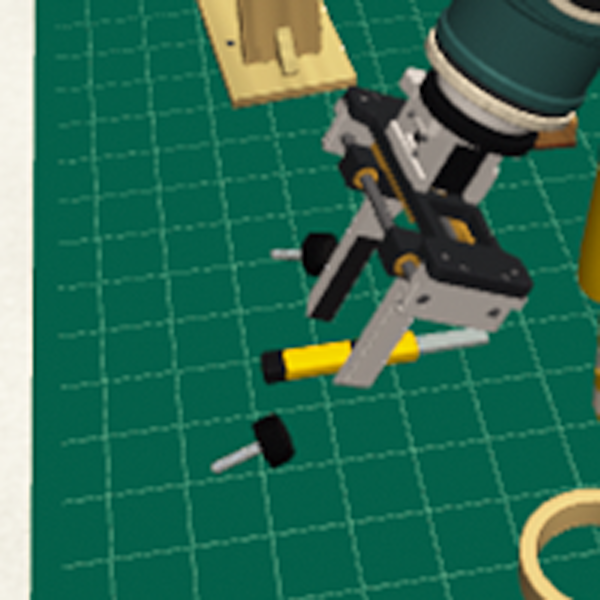

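Picture c5 shows the leaned gripper lined up above foot_b at (291,367), clear of the cutter. Next: descend and grip.

```bash
python3 -m jog '[{"travel":[0,-0.1,4],"rotation":[0,0,0],"claw":60},{"travel":[0,-0.1,7],"rotation":[0,0,0],"claw":60},{"travel":[0,-0.1,8.5],"rotation":[0,0,0],"claw":60},{"travel":[0,-0.1,9.4],"rotation":[0,0,0],"claw":60},{"travel":[0,-0.1,9.4],"rotation":[0,0,0],"claw":60},{"travel":[0,-0.1,9.4],"rotation":[0,0,0],"claw":20},{"travel":[0,-0.1,9.4],"rotation":[0,0,0],"claw":20},{"travel":[0,-0.1,9.4],"rotation":[0,0,0],"claw":20},{"travel":[0,-0.1,9.4],"rotation":[0,0,0],"claw":20},{"travel":[0,-0.1,9.4],"rotation":[0,0,0],"claw":20},{"travel":[0,-0.1,9.4],"rotation":[0,0,0],"claw":20},{"travel":[0,-0.1,9.4],"rotation":[0,0,0],"claw":20}]' 25; python3 - <<'E'
from h import *
s=read_state(); print(s["tcp_pos"],s["eef_rot"])
E
```

```text
t: 5.5
tcp_pos: [0.475, -0.29, 0.0092]
eef_rot: [2.996, 0.198, -0.8]
contact_force: [2.9, 0.3, 4.5]
width: 0.338
finger_force: 25.0
[ 0.47497682 -0.28999253  0.00920762] [ 2.99569306  0.19774246 -0.80010138]
```

```bash
cat >> h.py <<'E'
T=np.array([.539,.130,.151]); YAW=-84.0
def rail(x,z,dy=0):
    u=np.array([np.cos(np.radians(YAW)),np.sin(np.radians(YAW)),0]); c,s=np.cos(np.radians(22)),np.sin(np.radians(22))
    xr=np.r_[c*u[:2],s]; zr=np.r_[-s*u[:2],c]; yr=np.cross(zr,xr); return T+(x-.24)*xr+z*zr+yr*dy
E
python3 - <<'E'
from h import *
print("rail y",rail(.12,0,1)-rail(.12,0),rail(.12,.008))
go([.4813,-.2897,.26],7.6,30,.013)
q=go(rail(.12,.10),96,-18,.013); print(q[0])
E
```

```text
rail y [0.9945219  0.10452846 0.        ] [0.52705669 0.24363299 0.11346468]
travel [-11.96, 0.07, -20.75] rotation [0.01, -0.09, -0.05]
travel [1.8, -56.05, -21.52] rotation [-9.37, 37.83, -90.12]
[0.52303433 0.28190322 0.18640186]
```

```bash
python3 - <<'E'
from h import *
q=go(rail(.12,.14),96,-18,.013); print(q[0])
E
```

```text
travel [-0.01, -57.55, -24.75] rotation [-9.37, 37.83, -90.12]
[0.52146805 0.2968054  0.22348921]
```

```bash
python3 -m jog '[{"travel":[-3,0,-5],"rotation":[0,0,0],"claw":20},{"travel":[-6,0,-10],"rotation":[0,0,0],"claw":20},{"travel":[-9,0,-15.5],"rotation":[0,0,0],"claw":20},{"travel":[-11.9,0,-20.7],"rotation":[0,0,0],"claw":20},{"travel":[-11.9,0,-20.7],"rotation":[0,0,0],"claw":20},{"travel":[0,-57.5,-24.7],"rotation":[-9.4,37.8,-90.1],"claw":20},{"travel":[0,-57.5,-24.7],"rotation":[-9.4,37.8,-90.1],"claw":20},{"travel":[0,-57.5,-24.7],"rotation":[-9.4,37.8,-90.1],"claw":20},{"travel":[0,-57.5,-24.7],"rotation":[-9.4,37.8,-90.1],"claw":20},{"travel":[0,-57.5,-24.7],"rotation":[-9.4,37.8,-90.1],"claw":20},{"travel":[0,-57.5,-24.7],"rotation":[-9.4,37.8,-90.1],"claw":20},{"travel":[0,-57.5,-24.7],"rotation":[-9.4,37.8,-90.1],"claw":20},{"travel":[0,-57.5,-24.7],"rotation":[-9.4,37.8,-90.1],"claw":20},{"travel":[0,-57.5,-24.7],"rotation":[-9.4,37.8,-90.1],"claw":20},{"travel":[0,-57.5,-24.7],"rotation":[-9.4,37.8,-90.1],"claw":20},{"travel":[0,-57.5,-24.7],"rotation":[-9.4,37.8,-90.1],"claw":20},{"travel":[0,-57.5,-24.7],"rotation":[-9.4,37.8,-90.1],"claw":20},{"travel":[0,-57.5,-24.7],"rotation":[-9.4,37.8,-90.1],"claw":20},{"travel":[0,-57.5,-24.7],"rotation":[-9.4,37.8,-90.1],"claw":20},{"travel":[0,-57.5,-24.7],"rotation":[-9.4,37.8,-90.1],"claw":20}]'; python3 - <<'E'
from h import *
print(read_state()["joint_pos"]); go(rail(.12,.08),96,-18,.013)
s=read_camera("side");cv2.imwrite("pics/s2.png",s)
f=lambda im,x,y,w,h,k:cv2.resize(im[y:y+h,x:x+w],None,fx=k,fy=k,interpolation=cv2.INTER_CUBIC)
cv2.imwrite("pics/c6.png",f(s,240,100,100,100,6))
E
```

```text
t: 7.5
tcp_pos: [0.5214, 0.2952, 0.2226]
eef_rot: [-1.938, -2.148, -0.304]
contact_force: [-0.0, -0.9, -1.1]
width: 0.338
finger_force: 25.0
[ 0.09962934  0.37444136 -0.63018813  1.74505129 -0.08831329  0.97332145
 -0.3359238 ]
travel [-3.67, 0.03, 4.57] rotation [-0.04, 0.07, -0.13]
```

View pics/c6.png

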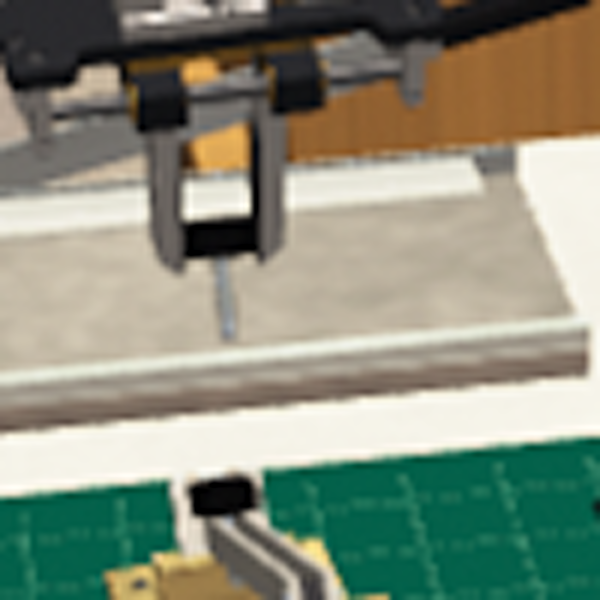

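The picture shows foot_b held upright, stud down: foot centre at about (276.8,139.7), stud tip at (278.2,155.8), rail below. To get the lateral offset I'll sample intensity profiles across the bars in both cameras.

```bash
python3 - <<'E'
from h import *
np.set_printoptions(precision=2,suppress=True,linewidth=200)
q=read_state(); M=R.from_rotvec(q["eef_rot"]).as_matrix(); c=q["tcp_pos"]-.013*M[:,2]
st=M@R.from_euler('y',40,degrees=True).as_matrix()[:,2]; st2=M@R.from_euler('y',-40,degrees=True).as_matrix()[:,2]
print("stud dirs",st,st2,"rail -z",-(rail(0,1)-rail(0,0)))
d=st if st[2]<st2[2] else st2
print("side pred centre",proj("side",c)," tip",proj("side",c+.044*d),"rail y lateral px/mm",proj("side",c+(rail(0,0,.001)-rail(0,0)))-proj("side",c))
ys=np.arange(-16,16.1,1)
for n in("top","side"):
    im=cv2.cvtColor(cv2.imread(f"pics/{n}0.png"),cv2.COLOR_BGR2GRAY).astype(np.float32)
    print(n,ys.astype(int))
    for x in(.06,.09,.12,.15,.18,.21,.235):
        p=proj(n,[rail(x,0,y/1000) for y in ys]).astype(np.float32)
        print(x,cv2.remap(im,p[:,0],p[:,1],cv2.INTER_CUBIC).ravel().astype(int))
E
```

```text
stud dirs [-0.09  0.84 -0.53] [ 0.04 -0.37 -0.93] rail -z [ 0.04 -0.37 -0.93]
side pred centre [[275.51 139.06]]  tip [[277.91 156.  ]] rail y lateral px/mm [[ 0.38 -0.05]]
top [-16 -15 -14 -13 -12 -11 -10  -9  -8  -7  -6  -5  -4  -3  -2  -1   0   1   2   3   4   5   6   7   8   9  10  11  12  13  14  15  16]
0.06 [153 150 147 143 137 135 139 146 156 163 167 168 166 163 160 156 153 147 141 136 133 135 143 153 163 168 169 169 167 165 163 162 162]
0.09 [162 160 156 152 146 143 144 150 158 165 171 172 172 171 168 165 163 157 152 148 144 144 150 158 167 171 173 172 170 167 165 163 162]
0.12 [160 158 155 151 146 143 145 151 160 168 173 175 172 170 166 163 161 157 152 147 143 144 152 162 170 173 175 173 169 167 165 163 163]
0.15 [159 156 153 149 144 143 146 153 162 169 174 174 172 169 166 164 161 156 152 147 143 146 153 163 171 176 177 173 170 167 164 164 164]
0.18 [157 156 154 150 145 144 145 151 160 168 172 172 171 168 165 164 162 159 156 149 144 146 152 162 169 174 175 173 170 167 164 164 163]
0.21 [157 156 154 149 144 142 144 151 160 167 171 170 169 167 165 164 163 161 156 147 142 143 
[... 597 characters left out ...]
193]
0.12 [ 83  84  84  84  84  84  82  82  85  90  99 121 143 164 181 189 183 164 136 104  87  82  78  77  84  97 111 132 157 173 189 193 189]
0.15 [ 83  83  84  85  85  85  84  80  79  89 103 126 152 169 182 181 168 149 132 113  93  82  75  75  82  99 118 144 170 186 204 216 220]
0.18 [ 84  84  86  86  87  88  87  85  85  90  96 110 136 157 176 186 183 162 134 104  86  81  79  80  87 100 114 135 156 173 194 209 218]
0.21 [ 84  86  86  87  87  85  83  78  77  89 106 135 165 188 197 191 166 129  93  71  69  76  75  71  78  91 113 146 175 199 211 206 176]
0.235 [ 82  82  82  81  87  98 112 138 166 190 205 206 181 140  92  64  62  59  54  57  66  79 109 141 172 204 219 222 216 194 147 102  62]
```

```bash
python3 - <<'E'
from h import *
go(rail(.12,.05,.0008),96,-18,.013); go(rail(.12,.03,.0008),96,-18,.013)
E
```

```text
travel [-5.59, 0.1, 6.88] rotation [-0.01, 0.07, -0.14]
travel [-6.88, 0.1, 8.42] rotation [-0.01, 0.07, -0.14]
```

```bash
python3 -m jog '[{"travel":[-2.8,0.1,3.4],"rotation":[0,0,0],"claw":20},{"travel":[-5,0.1,6.1],"rotation":[0,0,0],"claw":20},{"travel":[-5.6,0.1,6.9],"rotation":[0,0,0],"claw":20},{"travel":[-5.6,0.1,6.9],"rotation":[0,0,0],"claw":20},{"travel":[-5.6,0.1,6.9],"rotation":[0,0,0],"claw":20}]'; python3 - <<'E'
from h import *
go(rail(.12,.05,.0008),96,-18,.013)
s=read_camera("side");cv2.imwrite("pics/s3.png",s);cv2.imwrite("pics/t3.png",read_camera("top"))
f=lambda im,x,y,w,h,k:cv2.resize(im[y:y+h,x:x+w],None,fx=k,fy=k,interpolation=cv2.INTER_CUBIC)
cv2.imwrite("pics/c7.png",f(s,260,145,50,60,10))
E
```

```text
t: 8.05
tcp_pos: [0.5261, 0.2654, 0.1415]
eef_rot: [-1.936, -2.149, -0.308]
contact_force: [-0.0, 0.1, 0.2]
width: 0.337
finger_force: 25.0
travel [-0.23, -0.05, 0.07] rotation [0.05, -0.01, -0.01]
```

View pics/c7.png

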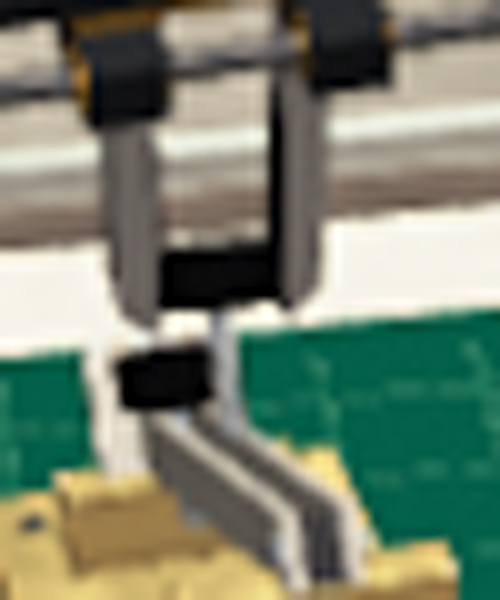

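The picture shows the stud just above the bars at about (283,187) in the full image. The bars run down right, and the gap at the upper end is at about (292,196). I'll quantify the lateral offset row by row.

```bash
python3 - <<'E'
from h import *
np.set_printoptions(precision=2,suppress=True,linewidth=200)
im=cv2.cvtColor(cv2.imread("pics/s0.png" if 0 else "pics/side0.png"),cv2.COLOR_BGR2GRAY).astype(int)
print("cols",list(range(268,304)))
xs=np.linspace(0.03,.24,400)
L=[proj("side",[rail(x,0,y) for x in xs]) for y in(-.0075,.0075)]
for r in range(184,199):
    print(r,im[r,268:304],[round(float(np.interp(r,l[:,1],l[:,0])),1) for l in L])
a=cv2.cvtColor(cv2.imread("pics/s3.png"),cv2.COLOR_BGR2GRAY).astype(int)
print("s3",list(range(274,296)))
for r in range(170,194): print(r,a[r,274:296],im[r,274:296]-a[r,274:296])
q=read_state(); M=R.from_rotvec(q["eef_rot"]).as_matrix(); c=q["tcp_pos"]-.013*M[:,2]
d=M@R.from_euler('y',-40,degrees=True).as_matrix()[:,2]
print(proj("side",[c+k*d for k in(.02,.03,.036,.044)]))
print(proj("side",[rail(.24,0),rail(.12,0)]))
E
```

```text
cols [268, 269, 270, 271, 272, 273, 274, 275, 276, 277, 278, 279, 280, 281, 282, 283, 284, 285, 286, 287, 288, 289, 290, 291, 292, 293, 294, 295, 296, 297, 298, 299, 300, 301, 302, 303]
184 [ 91 175 228 179   0   3   5   7   8   8   7   7   1  10  61 121 119  63  65  65  65  75  79  79  86  64  73  79  75  79  72  82  82  83  76  73] [275.1, 280.3]
185 [ 72 159 226 183  42   0   0   0   0  13  29  23  86 156 179 180 143  78  83  81  70  74  76  72  92  93  72  78  73  77  66  66  65  66  66  65] [275.1, 280.3]
186 [ 53 154 229 207 179 146  84 110 138 135 119  71 100 171 213 220 178  72  79  77  70  65  66  65  88  97  63  65  66  66  66  66  66  66  66  67] [275.1, 280.3]
187 [ 70 163 231 220 224 197 108 116 160 193 172  94  78 103 155 202 193  91  61  63  64  65  66  65  79  86  64  65  68  66  68  66  67  66  67  66] [275.1, 280.3]
188 [ 71 168 233 217 220 198 117  76 104 158 183 154  89  76  92 139 170 160 122  95  98  70  63  62  76  84  63  66  68  66  66  66  66  66  68  68] [275.3, 281.6]
189 [ 61 152 221 217 218 201 129  78  80  94 141 178 164 106  76  83 113 152 176 186 162 
[... 5296 characters left out ...]
170 167 133  89  77  95 143 188 196 159 156 201 204 175  77  64] [ 0 -1  1  1  1  0 -1  0  0  1  0  0  2  0  0  2  1  1  0  0 -1 -1]
191 [173  75  81  84  82  80 108 156 181 161  90  79  88 116 169 196 204 222 226 205 110  62] [ 1  1  1 -1  0  0  1  0  0  0  0  0 -2  1  0  1  1  0  0  0  0  1]
192 [188 118  80  84  84  84  82  98 147 184 169 108  79  80 106 161 203 219 221 219 170  62] [1 1 0 0 0 0 1 0 1 1 0 1 0 0 1 2 0 2 0 0 1 0]
193 [170 135  89  86  84  83  84  85  90 137 179 168 133  93  80  96 141 185 211 224 196  88] [ 0  1  1  0  0  1  0  0  0  0  1  0  0  0 -1  0  1  0 -1  0  1  1]
[[281.67 179.37]
 [282.2  183.08]
 [282.53 185.3 ]
 [282.95 188.26]]
[[291.1  197.59]
 [282.96 191.43]]
```

```bash
python3 - <<'E'
from h import *
np.set_printoptions(precision=4,suppress=True)
# gap mid points on side image: (L+R)/2 of bar-top peaks
for uv in((291.7,196.3),(291.4,196.0)): print("end",ray("side",uv,.151))
J=np.array([proj("side",rail(.2,0)+d)[0]-proj("side",rail(.2,0))[0] for d in np.eye(3)*.001]); print("px per mm x,y,z",J)
im={n:cv2.cvtColor(cv2.imread(f"pics/{n}0.png"),cv2.COLOR_BGR2GRAY).astype(np.float32) for n in("side","top")}
xs=np.linspace(.1,.225,60)
# score: bright bar tops, dark gap, versus lateral shift dx and along-rail shift dy (world), z fixed
for n in("side","top"):
  best=[]
  for dx in np.arange(-6,7,.5):
    for dy in (-6,-4,-2,0,2,4,6):
      o=np.array([dx,dy,0])/1000; v=[]
      for y in(-.0075,.0075,0,-.0035,.0035):
        p=proj(n,[rail(x,0,y)+o for x in xs]).astype(np.float32); v.append(cv2.remap(im[n],p[:,0],p[:,1],cv2.INTER_CUBIC).mean())
      best.append((round(float(v[0]+v[1]-(v[2]+v[3]+v[4])*2/3),1),dx,dy))
  for dy in(-6,-2,2,6): print(n,dy,max(b for b in best if b[2]==dy))
  
E
```

```text
end [0.5412 0.1358 0.151 ]
end [0.5406 0.1374 0.151 ]
px per mm x,y,z [[ 0.3921 -0.0411]
 [-0.0443 -0.1995]
 [-0.0245 -0.3402]]
side -6 (85.0, np.float64(6.5), -6)
side -2 (159.6, np.float64(6.5), -2)
side 2 (183.5, np.float64(6.0), 2)
side 6 (178.9, np.float64(4.0), 6)
top -6 (43.5, np.float64(3.0), -6)
top -2 (41.0, np.float64(2.5), -2)
top 2 (38.5, np.float64(2.0), 2)
top 6 (37.4, np.float64(1.5), 6)
```

```bash
python3 - <<'E'
from h import *
for z in(.05,.042,.036,.03): go(rail(.12,z,.0027),96,-18,.013)
E
```

```text
travel [-0.25, 0.13, 0.08] rotation [0.08, -0.01, 0.04]
travel [-0.76, 0.13, 0.69] rotation [0.08, -0.01, 0.04]
travel [-1.15, 0.13, 1.15] rotation [0.08, -0.01, 0.04]
travel [-1.53, 0.13, 1.61] rotation [0.08, -0.01, 0.04]
```

```bash
python3 -m jog '[{"travel":[-0.2,0.16,0.1],"rotation":[0,0,0],"claw":20},{"travel":[-0.5,0.16,0.5],"rotation":[0,0,0],"claw":20},{"travel":[-0.8,0.16,0.8],"rotation":[0,0,0],"claw":20},{"travel":[-1.0,0.16,1.0],"rotation":[0,0,0],"claw":20},{"travel":[-1.0,0.16,1.0],"rotation":[0,0,0],"claw":20}]'; python3 - <<'E'
from h import *
for i in range(3):
  read_camera("top");s=read_state(); print(s["tcp_pos"],s["contact_force"],s["torque"])
go(rail(.12,.036,.0027),96,-18,.013)
E
```

```text
t: 8.65
tcp_pos: [0.5276, 0.2581, 0.1268]
eef_rot: [-1.936, -2.148, -0.305]
contact_force: [-1.1, 0.7, -0.0]
width: 0.337
finger_force: 25.0
[0.52767952 0.25827955 0.12707735] [-0.02464113 -0.30524719 -1.20499797] [-0.3595936  -0.09407486  0.00608354]
[0.52772133 0.25843524 0.12727798] [-0.26898508 -0.30149609 -0.1686017 ] [-0.34638603 -0.11671078 -0.03897774]
[0.52779495 0.25850566 0.12739547] [ 0.37505978  0.41793998 -0.24509267] [-0.27546497 -0.13626021 -0.05994   ]
travel [-0.03, 0.04, 0.03] rotation [-0.03, 0.01, -0.03]
```

No contact with the tip below the bar tops, so the stud is in the gap. I'll lower further.

```bash
python3 -m jog '[{"travel":[-0.32,0,0.38],"rotation":[0,0,0],"claw":20},{"travel":[-0.64,0,0.76],"rotation":[0,0,0],"claw":20},{"travel":[-0.96,0,1.15],"rotation":[0,0,0],"claw":20},{"travel":[-1.28,0,1.53],"rotation":[0,0,0],"claw":20},{"travel":[-1.28,0,1.53],"rotation":[0,0,0],"claw":20},{"travel":[-1.28,0,1.53],"rotation":[0,0,0],"claw":20}]'; python3 - <<'E'
from h import *
for i in range(2):
  read_camera("top");s=read_state(); print(s["tcp_pos"],s["contact_force"],s["torque"])
go(rail(.12,.010,.0027),96,-18,.013)
E
```

```text
t: 9.4
tcp_pos: [0.5285, 0.251, 0.1087]
eef_rot: [-1.936, -2.149, -0.305]
contact_force: [-1.3, 0.7, -0.4]
width: 0.335
finger_force: 25.0
[0.5285808  0.25107293 0.10889993] [-0.20968748 -0.31237046 -0.1560924 ] [-0.34875356 -0.15421094  0.01902536]
[0.52858742 0.25112102 0.10898088] [ 0.47049834  0.23271977 -0.04880189] [-0.35507789 -0.09378744 -0.0005138 ]
travel [-0.43, 0.04, 0.5] rotation [-0.02, 0.02, -0.02]
```

```bash
python3 -m jog '[{"travel":[-0.15,0,0.18],"rotation":[0,0,0],"claw":20},{"travel":[-0.26,0,0.3],"rotation":[0,0,0],"claw":20},{"travel":[-0.32,0,0.38],"rotation":[0,0,0],"claw":20},{"travel":[-0.38,0,0.45],"rotation":[0,0,0],"claw":20},{"travel":[-0.38,0,0.45],"rotation":[0,0,0],"claw":20},{"travel":[-0.38,0,0.45],"rotation":[0,0,0],"claw":20}]'; python3 - <<'E'
from h import *
s=read_state(); print(s["tcp_pos"],s["contact_force"],s["torque"])
go(rail(.12,.008,.0027),96,-18,.013)
E
```

```text
t: 10.1
tcp_pos: [0.5295, 0.2504, 0.1048]
eef_rot: [-1.935, -2.15, -0.31]
contact_force: [-0.9, 3.8, 14.1]
width: 0.34
finger_force: 25.0
[0.52947092 0.25039953 0.10477874] [-0.85022501  3.80064952 14.11806545] [1.7723456  0.33363611 0.14116612]
travel [-0.35, -0.04, 0.27] rotation [0.09, -0.09, 0.05]
```

It touches the bar tops. Release, wait, then back off.

```bash
python3 -m jog '[{"travel":[0.05,0,-0.05],"rotation":[0,0,0],"claw":20},{"travel":[0.05,0,-0.05],"rotation":[0,0,0],"claw":55},{"travel":[0.05,0,-0.05],"rotation":[0,0,0],"claw":55},{"travel":[0.05,0,-0.05],"rotation":[0,0,0],"claw":55},{"travel":[0.05,0,-0.05],"rotation":[0,0,0],"claw":55},{"travel":[0.05,0,-0.05],"rotation":[0,0,0],"claw":55},{"travel":[0.05,0,-3],"rotation":[0,0,0],"claw":55},{"travel":[0.05,0,-8],"rotation":[0,0,0],"claw":55},{"travel":[0.05,0,-13],"rotation":[0,0,0],"claw":55},{"travel":[0.05,0,-13],"rotation":[0,0,0],"claw":55}]'; python3 - <<'E'
from h import *
q=read_state(); print(q["joint_pos"])
s=read_camera("side");t=read_camera("top");cv2.imwrite("pics/s4.png",s);cv2.imwrite("pics/t4.png",t)
f=lambda im,x,y,w,h,k:cv2.resize(im[y:y+h,x:x+w],None,fx=k,fy=k,interpolation=cv2.INTER_CUBIC)
cv2.imwrite("pics/c8.png",np.hstack([f(s,255,150,55,60,7),f(t,145,245,54,60,7)]))
E
```

```text
t: 11.1
tcp_pos: [0.5358, 0.2082, 0.2328]
eef_rot: [-1.941, -2.151, -0.315]
contact_force: [0.1, 0.7, -0.8]
width: 0.549
finger_force: 0.0
[ 0.26561103  0.33996926 -0.63195818  1.7631548  -0.12296911  1.02429092
 -0.16761636]
```

View pics/c8.png

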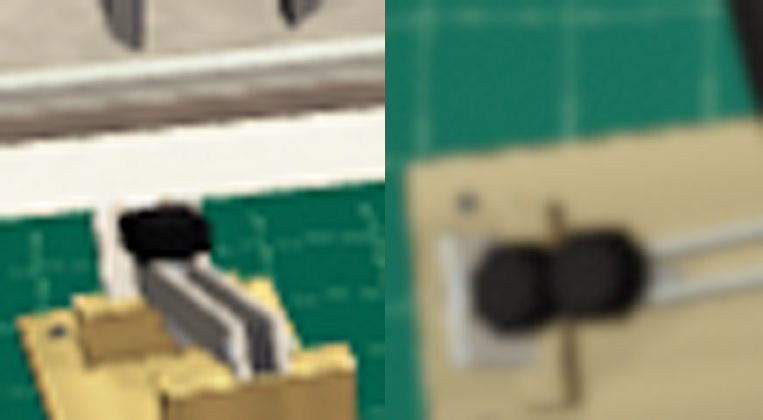

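The picture shows foot_b hanging closed up behind foot_c: disc at (229,284) next to foot_c at (218,286) in the top image, flat on the bars in the side image. Now foot_a.

```bash
python3 - <<'E'
from h import *
a=[.536,-.12,.021]
go([.56,-.12,.23],-32.5,30); q=go(a,-32.5,30,-.08); print(q[0]); go(a,-32.5,30,.013,s=q)
E
```

```text
travel [-31.32, -0.76, -10.37] rotation [13.75, -25.72, 129.95]
travel [-37.75, -0.02, 2.23] rotation [13.75, -25.72, 129.95]
[ 0.56973566 -0.14149198  0.09028203]
travel [0.0, 0.0, 9.3] rotation [0.0, 0.0, 0.0]
```

```bash
python3 -m jog '[{"travel":[-31,-0.8,-10.4],"rotation":[13.7,-25.7,130],"claw":60},{"travel":[-31,-0.8,-10.4],"rotation":[13.7,-25.7,130],"claw":60},{"travel":[-31,-0.8,-10.4],"rotation":[13.7,-25.7,130],"claw":60},{"travel":[-31,-0.8,-10.4],"rotation":[13.7,-25.7,130],"claw":60},{"travel":[-31,-0.8,-10.4],"rotation":[13.7,-25.7,130],"claw":60},{"travel":[-31,-0.8,-10.4],"rotation":[13.7,-25.7,130],"claw":60},{"travel":[-31,-0.8,-10.4],"rotation":[13.7,-25.7,130],"claw":60},{"travel":[-31,-0.8,-10.4],"rotation":[13.7,-25.7,130],"claw":60},{"travel":[-31,-0.8,-10.4],"rotation":[13.7,-25.7,130],"claw":60},{"travel":[-31,-0.8,-10.4],"rotation":[13.7,-25.7,130],"claw":60},{"travel":[-31,-0.8,-10.4],"rotation":[13.7,-25.7,130],"claw":60},{"travel":[-31,-0.8,-10.4],"rotation":[13.7,-25.7,130],"claw":60},{"travel":[-31,-0.8,-10.4],"rotation":[13.7,-25.7,130],"claw":60},{"travel":[-31,-0.8,-10.4],"rotation":[13.7,-25.7,130],"claw":60},{"travel":[-31,-0.8,-10.4],"rotation":[13.7,-25.7,130],"claw":60},{"travel":[-37.7,0,2.2],"rotation":[13.7,-25.7,130],"claw":60},{"travel":[-37.7,0,2.2],"rotation":[13.7,-25.7,130],"claw":60},{"travel":[-37.7,0,2.2],"rotation":[13.7,-25.7,130],"claw":60},{"travel":[-37.7,0,2.2],"rotation":[13.7,-25.7,130],"claw":60},{"travel":[-37.7,0,2.2],"rotation":[13.7,-25.7,130],"claw":60}]'; python3 - <<'E'
from h import *
print(read_state()["joint_pos"]); go([.536,-.12,.021],-32.5,30,.013)
E
```

```text
t: 13.2
tcp_pos: [0.5692, -0.1399, 0.0899]
eef_rot: [-2.786, 0.812, 0.752]
contact_force: [1.1, -0.4, 1.2]
width: 0.6
finger_force: 0.0
[ 0.26768359  0.79226124  0.00561651  1.37310735 -0.14941859  1.48539231
 -1.81362819]
travel [0.12, 0.09, 9.2] rotation [0.09, 0.17, -0.02]
```

```bash
python3 -m jog '[{"travel":[0.05,0,4],"rotation":[0,0,0],"claw":60},{"travel":[0.05,0,7],"rotation":[0,0,0],"claw":60},{"travel":[0.05,0,8.5],"rotation":[0,0,0],"claw":60},{"travel":[0.05,0,9.2],"rotation":[0,0,0],"claw":60},{"travel":[0.05,0,9.2],"rotation":[0,0,0],"claw":60},{"travel":[0.05,0,9.2],"rotation":[0,0,0],"claw":20},{"travel":[0.05,0,9.2],"rotation":[0,0,0],"claw":20},{"travel":[0.05,0,9.2],"rotation":[0,0,0],"claw":20},{"travel":[0.05,0,9.2],"rotation":[0,0,0],"claw":20},{"travel":[0.05,0,9.2],"rotation":[0,0,0],"claw":20},{"travel":[0.05,0,9.2],"rotation":[0,0,0],"claw":20},{"travel":[0.05,0,9.2],"rotation":[0,0,0],"claw":20}]' 25; python3 - <<'E'
from h import *
go([.536,-.12,.26],-32.5,30,.013)
q=go(rail(.15,.14,.0025),96,-18,.013)
go(rail(.15,.055,.0025),96,-18,.013,s=q)
E
```

```text
t: 14.4
tcp_pos: [0.5313, -0.1162, 0.0102]
eef_rot: [-2.786, 0.813, 0.748]
contact_force: [3.2, -1.2, 4.8]
width: 0.338
finger_force: 25.0
travel [-11.98, 0.09, -20.63] rotation [0.04, 0.03, -0.02]
travel [-29.51, -32.27, -8.91] rotation [-13.67, 25.72, -130.04]
travel [-5.46, 0.0, 6.51] rotation [0.0, 0.0, 0.0]
```

```bash
python3 - <<'E'
from h import *
q=go(rail(.12,.14,.0025),96,-18,.013)
E
python3 -m jog '[{"travel":[-3,0,-5],"rotation":[0,0,0],"claw":20},{"travel":[-6,0,-10],"rotation":[0,0,0],"claw":20},{"travel":[-9,0,-15.5],"rotation":[0,0,0],"claw":20},{"travel":[-12,0,-20.6],"rotation":[0,0,0],"claw":20},{"travel":[-12,0,-20.6],"rotation":[0,0,0],"claw":20},{"travel":[-12,0,-20.6],"rotation":[0,0,0],"claw":20}]'
python3 - <<'E'
from h import *
q=go(rail(.12,.14,.0025),96,-18,.013)
E
```

```text
travel [-30.45, -34.44, -7.07] rotation [-13.67, 25.72, -130.04]
t: 15.0
tcp_pos: [0.5321, -0.1159, 0.2531]
eef_rot: [-2.789, 0.812, 0.738]
contact_force: [0.1, 0.4, -1.1]
width: 0.337
finger_force: 25.0
travel [-18.39, -34.39, 13.93] rotation [-13.32, 25.4, -130.01]
```

```bash
python3 -m jog '[{"travel":[-18.4,-34.4,13.9],"rotation":[-13.3,25.4,-130],"claw":20},{"travel":[-18.4,-34.4,13.9],"rotation":[-13.3,25.4,-130],"claw":20},{"travel":[-18.4,-34.4,13.9],"rotation":[-13.3,25.4,-130],"claw":20},{"travel":[-18.4,-34.4,13.9],"rotation":[-13.3,25.4,-130],"claw":20},{"travel":[-18.4,-34.4,13.9],"rotation":[-13.3,25.4,-130],"claw":20},{"travel":[-18.4,-34.4,13.9],"rotation":[-13.3,25.4,-130],"claw":20},{"travel":[-18.4,-34.4,13.9],"rotation":[-13.3,25.4,-130],"claw":20},{"travel":[-18.4,-34.4,13.9],"rotation":[-13.3,25.4,-130],"claw":20},{"travel":[-18.4,-34.4,13.9],"rotation":[-13.3,25.4,-130],"claw":20},{"travel":[-18.4,-34.4,13.9],"rotation":[-13.3,25.4,-130],"claw":20},{"travel":[-18.4,-34.4,13.9],"rotation":[-13.3,25.4,-130],"claw":20},{"travel":[-18.4,-34.4,13.9],"rotation":[-13.3,25.4,-130],"claw":20},{"travel":[-18.4,-34.4,13.9],"rotation":[-13.3,25.4,-130],"claw":20},{"travel":[-18.4,-34.4,13.9],"rotation":[-13.3,25.4,-130],"claw":20},{"travel":[-18.4,-34.4,13.9],"rotation":[-13.3,25.4,-130],"claw":20},{"travel":[-18.4,-34.4,13.9],"rotation":[-13.3,25.4,-130],"claw":20},{"travel":[-18.4,-34.4,13.9],"rotation":[-13.3,25.4,-130],"claw":20},{"travel":[-18.4,-34.4,13.9],"rotation":[-13.3,25.4,-130],"claw":20}]'
python3 - <<'E'
from h import *
for i in range(2): read_camera("side")
print(read_state()["joint_pos"])
for z in(.05,.036,.016): go(rail(.12,z,.0025),96,-18,.013)
E
```

```text
t: 16.8
tcp_pos: [0.5221, 0.2973, 0.2194]
eef_rot: [-1.936, -2.141, -0.299]
contact_force: [-0.9, -0.0, 0.3]
width: 0.332
finger_force: 25.0
[ 0.11399973  0.38969458 -0.65388344  1.73977846 -0.07541634  0.97352665
 -0.34854947]
travel [-5.76, 0.24, 6.49] rotation [-0.41, -0.14, -0.23]
travel [-6.66, 0.25, 7.56] rotation [-0.41, -0.14, -0.23]
travel [-7.95, 0.27, 9.09] rotation [-0.41, -0.14, -0.23]
```

```bash
python3 -m jog '[{"travel":[-3,0.24,3.4],"rotation":[-0.4,-0.1,-0.2],"claw":20},{"travel":[-5,0.24,5.7],"rotation":[-0.4,-0.1,-0.2],"claw":20},{"travel":[-5.8,0.24,6.5],"rotation":[-0.4,-0.1,-0.2],"claw":20},{"travel":[-5.8,0.24,6.5],"rotation":[-0.4,-0.1,-0.2],"claw":20},{"travel":[-5.8,0.24,6.5],"rotation":[-0.4,-0.1,-0.2],"claw":20}]'
python3 - <<'E'
from h import *
a=cv2.cvtColor(read_camera("side"),cv2.COLOR_BGR2GRAY).astype(int); b=cv2.cvtColor(cv2.imread("pics/s4.png"),cv2.COLOR_BGR2GRAY).astype(int)
for z in(.042,.036): go(rail(.12,z,.0025),96,-18,.013)
for r in range(176,194,1): print(r,a[r,276:294],a[r,276:294]-b[r,276:294])
q=read_state(); print(q["contact_force"]);M=R.from_rotvec(q["eef_rot"]).as_matrix(); c=q["tcp_pos"]-.013*M[:,2]
d=M@R.from_euler('y',-40,degrees=True).as_matrix()[:,2]
print(proj("side",[c+k*d for k in(.02,.03,.036,.044)]))
E
```

```text
t: 17.4
tcp_pos: [0.5282, 0.2642, 0.1413]
eef_rot: [-1.933, -2.15, -0.31]
contact_force: [-0.4, 0.6, 0.9]
width: 0.334
finger_force: 25.0
travel [-0.62, -0.09, 0.74] rotation [0.11, -0.09, 0.13]
travel [-1.01, -0.09, 1.2] rotation [0.11, -0.09, 0.13]
176 [ 79  62 121 157 133  92 102 131 187 223 234 250 233 130 198 241 240 233] [-163 -180 -121  -86 -109 -150 -141 -113  -57  -21  -10    5  -12 -116
  -49   -3    4    0]
177 [100 162 220 234 232 185 139 160 199 229 226 220 186 138 166 186 160 146] [-144  -82  -19   -6  -12  -56 -102  -77  -22    8    4    5  -20  -65
  -30    5    2    1]
178 [144 188 193 194 203 176 142 145 127 121 122 109  87  78  60  60  60  61] [-99 -29   8   4   6 -21 -69 -44  10   1   0   1   3   3   2   1   0   1]
179 [106 113  72  74  71  89 135 153 124  60  62  63  63  64  64  64  64  64] [-54   7   1  -1   1   6   4  21  63  -3   1   0   0   1   0  -1   0  -1]
180 [ 14  18  17  16  13  42 112 162 139  56  65  65  66  65  75  79  66  65] [  3   5   0   0  -2  34  67  89  82 -11  -1  -1   0  -1   0   1   1  -1]
181 [ 16  19  20  19  16  29  98 164 148  55  66  6
[... 1289 characters left out ...]
   0   0]
190 [ 83  82  85 124 173 176 133  91  79  96 145 188 194 160 157 202 204 174] [ 0  0  0 -1  1  1  2  2  2  1  1  0 -1  0  1  0  0  0]
191 [ 82  83  82  79 107 155 181 160  89  79  87 116 169 195 204 221 226 205] [ 0  0  0  0 -1  0  1  0 -1  1  0  0  1 -1  0 -1  0  1]
192 [ 80  83  84  84  83  98 147 184 169 108  79  79 107 162 203 220 221 218] [ 0 -1  1  0  1  0 -1  0  0  0  0 -1  0  0  0  1  1 -1]
193 [ 88  86  84  84  85  84  89 137 179 167 133  93  80  95 141 185 210 224] [-1  0  1  0  0 -1  0  1  0  0  1  0  0  0  0  1  0  0]
[-0.53527339  1.30943265  0.2199966 ]
[[282.51316091 179.52826294]
 [283.05171972 183.2404266 ]
 [283.37387527 185.46097169]
 [283.80227817 188.41385563]]
```

```bash
python3 -m jog '[{"travel":[-0.3,-0.06,0.35],"rotation":[0,0,0],"claw":20},{"travel":[-0.6,-0.06,0.7],"rotation":[0,0,0],"claw":20},{"travel":[-1,-0.06,1.2],"rotation":[0,0,0],"claw":20},{"travel":[-1,-0.06,1.2],"rotation":[0,0,0],"claw":20}]'
python3 - <<'E'
from h import *
for i in range(2): read_camera("top")
s=read_state(); print(s["contact_force"])
go(rail(.12,.016,.0025),96,-18,.013)
E
```

```text
t: 17.85
tcp_pos: [0.5275, 0.2567, 0.1247]
eef_rot: [-1.934, -2.149, -0.307]
contact_force: [-0.5, -0.3, -0.5]
width: 0.339
finger_force: 25.0
[-0.06003824 -0.15728991 -0.69992948]
travel [-1.13, 0.04, 1.4] rotation [0.0, -0.06, 0.05]
```

Again no contact in the gap. I'll lower to the bar tops.

```bash
python3 -m jog '[{"travel":[-0.35,0,0.42],"rotation":[0,0,0],"claw":20},{"travel":[-0.7,0,0.84],"rotation":[0,0,0],"claw":20},{"travel":[-1.15,0,1.4],"rotation":[0,0,0],"claw":20},{"travel":[-1.3,0,1.56],"rotation":[0,0,0],"claw":20},{"travel":[-1.42,0,1.7],"rotation":[0,0,0],"claw":20},{"travel":[-1.52,0,1.82],"rotation":[0,0,0],"claw":20},{"travel":[-1.52,0,1.82],"rotation":[0,0,0],"claw":20}]'
python3 - <<'E'
from h import *
for i in range(2): read_camera("top")
s=read_state(); print(s["contact_force"])
go(rail(.12,.008,.0025),96,-18,.013)
E
```

```text
t: 18.65
tcp_pos: [0.5293, 0.2504, 0.1051]
eef_rot: [-1.932, -2.151, -0.313]
contact_force: [-2.8, 4.6, 16.9]
width: 0.335
finger_force: 25.0
[-3.48145687  4.55927214 16.68049929]
travel [-0.36, -0.05, 0.3] rotation [0.14, -0.18, 0.15]
```

Same contact pose as foot_b, so release and retreat.

```bash
python3 -m jog '[{"travel":[0.06,0,-0.07],"rotation":[0,0,0],"claw":20},{"travel":[0.06,0,-0.07],"rotation":[0,0,0],"claw":55},{"travel":[0.06,0,-0.07],"rotation":[0,0,0],"claw":55},{"travel":[0.06,0,-0.07],"rotation":[0,0,0],"claw":55},{"travel":[0.06,0,-0.07],"rotation":[0,0,0],"claw":55},{"travel":[0.06,0,-0.07],"rotation":[0,0,0],"claw":55},{"travel":[0.05,0,-3],"rotation":[0,0,0],"claw":55},{"travel":[0.05,0,-8],"rotation":[0,0,0],"claw":55},{"travel":[0.05,0,-13],"rotation":[0,0,0],"claw":55},{"travel":[-10,0,-18],"rotation":[0,0,0],"claw":55},{"travel":[-20,0,-18],"rotation":[0,0,0],"claw":55},{"travel":[-28,0,-18],"rotation":[0,0,0],"claw":55},{"travel":[-28,0,-18],"rotation":[0,0,0],"claw":55},{"travel":[-28,0,-18],"rotation":[0,0,0],"claw":55},{"travel":[-28,0,-18],"rotation":[0,0,0],"claw":55},{"travel":[-28,0,-18],"rotation":[0,0,0],"claw":55}]'
python3 - <<'E'
from h import *
T0=YAW
t=read_camera("top");s=read_camera("side");cv2.imwrite("pics/t5.png",t);cv2.imwrite("pics/s5.png",s)
m=(t[240:320,145:285].max(2)<60).astype(np.uint8)
n,l,st,ce=cv2.connectedComponentsWithStats(m)
for i in range(1,n):
    if st[i,4]>20: print(st[i],ce[i]+[145,240])
print("pred foot tops",[proj("top",rail(x,.016,.002))[0].round(1).tolist() for x in(.016,.048,.08)])
g=s[170:200,260:305].max(2)<45; print("\n".join("".join("#" if v else "." for v in r) for r in g))
E
```

```text
t: 20.35
tcp_pos: [0.5623, -0.0774, 0.1861]
eef_rot: [-1.942, -2.143, -0.306]
contact_force: [-0.7, 0.7, 0.1]
width: 0.552
finger_force: 0.0
[ 13  36  36  16 379] [175.39050132 283.63324538]
pred foot tops [[164.4, 285.2], [176.0, 283.1], [187.7, 280.9]]
.......................................#.....
.......................................##....
........................................###..
........................................#####
.........................................####
..........................................###
...........................................##
............................................#
.............................................
................####.........................
..........############.......................
........###.#...#....####.......#............
........##..#...#.......#....................
........#...#...#...............#............
........#......#.............................
........######...............................
.........#.......................#...........
.........#...................................
.........##..................................
.........##..................................
..........#..................................
..........#..................................
...........#.................................
...........#.................................
...........#.................................
...........#.................................
............#..##............................
............#...##...................#....###
............#....#............###############
............##....####.......################
```

```bash
python3 - <<'E'
from h import *
t=read_camera("top"); g=t[272:298,154:200].max(2)<75; print("\n".join("".join("#" if v else "." for v in r) for r in g))
b=cv2.imread("pics/t5.png"); print("moved px",np.abs(t.astype(int)-b)[265:300,150:205].max())
print("diff mat objects",[(n,int((np.abs(t.astype(int)-cv2.imread("pics/top0.png"))[y-12:y+12,x-12:x+12].max(2)>50).sum())) for n,x,y in(("bottle",385,185),("stick",440,197),("tape",488,218),("cork",299,193),("eraser",330,232),("cutter",405,270))])
E
```

```text
..............................................
..............................................
..............................................
.................................##...........
..............................########........
.............................##########.......
.................#########..############......
................########################......
.......#######.##########################.....
......###################################.....
.....####################################.....
....####################################......
....####################################......
....###################################.......
....###################################.......
....#################################.........
....#######################...................
....#####################.....................
.....###############..........................
......########................................
.......####...................................
..............................................
..............................................
..............................................
..............................................
..............................................
moved px 7
diff mat objects [('bottle', 114), ('stick', 155), ('tape', 0), ('cork', 0), ('eraser', 0), ('cutter', 393)]
```

The row is closed up. The arm may be hiding part of the mat, so I'll move it aside and check the other objects.

```bash
python3 -m jog '[{"travel":[0,-5,-5],"rotation":[0,0,0],"claw":55},{"travel":[-4,-10,-8],"rotation":[0,0,0],"claw":55},{"travel":[-10,-16,-8],"rotation":[0,0,0],"claw":55},{"travel":[-20,-22,-8],"rotation":[0,0,0],"claw":55},{"travel":[-30,-26,-8],"rotation":[0,0,0],"claw":55},{"travel":[-40,-28,-8],"rotation":[0,0,0],"claw":55},{"travel":[-45,-30,-8],"rotation":[0,0,0],"claw":55},{"travel":[-45,-30,-8],"rotation":[0,0,0],"claw":55},{"travel":[-45,-30,-8],"rotation":[0,0,0],"claw":55},{"travel":[-45,-30,-8],"rotation":[0,0,0],"claw":55},{"travel":[-45,-30,-8],"rotation":[0,0,0],"claw":55},{"travel":[-45,-30,-8],"rotation":[0,0,0],"claw":55}]'
python3 - <<'E'
from h import *
t=read_camera("top"); s=read_camera("side")
for n,im,L in(("top",t,(("bottle",385,185),("stick",440,197),("tape",488,218),("cork",299,193),("eraser",330,232),("cutter",405,270))),("side",s,(("bottle",405,290),("stick",405,342),("cutter",320,340),("eraser",347,279)))):
    d=np.abs(im.astype(int)-cv2.imread(f"pics/{n}0.png")).max(2)>50
    print(n,[(a,int(d[y-12:y+12,x-12:x+12].sum())) for a,x,y in L])
g=s[172:200,262:302].max(2)<45; print("\n".join("".join("#" if v else "." for v in r) for r in g))
print([proj("side",rail(x,z,.0025))[0].round(1).tolist() for x,z in((.08,.016),(.096,.016),(.096,0))])
E
```

```text
t: 21.7
tcp_pos: [0.3121, -0.5547, 0.1238]
eef_rot: [-1.933, -2.151, -0.308]
contact_force: [0.6, 0.4, 0.0]
width: 0.55
finger_force: 0.0
top [('bottle', 0), ('stick', 0), ('tape', 0), ('cork', 0), ('eraser', 0), ('cutter', 0)]
side [('bottle', 0), ('stick', 0), ('cutter', 5), ('eraser', 0)]
........................................
........................................
........................................
........................................
........................................
........................................
........................................
........................................
.............#######....................
..........#############.................
..........###############...............
..........###############...............
...........##############...............
...........##############...............
............##############..............
.............###########................
..............#####.....................
........................................
........................................
........................................
........................................
........................................
........................................
........................................
........................................
........................................
........................................
........................................
[[280.6, 183.7], [281.6, 184.4], [282.4, 190.2]]
```

Nothing else has moved, and the third foot sits flat at its place in the row. Handing in.

```bash
python3 -c "
from rig import *
print(hand_in())"
```

```text
the job is handed in; nothing more can be done
None
```

I loaded both loose feet into the feed rail and handed the job in at about 22 s of the 72 s. The last images show all three feet closed up in a row against the stop plate and nothing else on the mat moved; `hand_in()` returned no verdict.

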